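Unpin the press guard and hold it open at 60 degrees

TASK

I need to get at the gauge pointer under the hand press with both hands. Pull the red-handled lock pin straight up out of the press guard and stand it, tip down, in the empty steel cup; then lift the yellow-framed guard (it has a black ball knob) to 60 degrees from closed and finish while still holding it there, because it falls shut if let go. Do not let the guard slam, do not drop the pin, and leave the press lever, the pointer and the other things on the bench where they are.

Things in the scene. Friction and masses are not known exactly. Their poses are not given: they have to be found in the camera images.
- press: dark green cast-iron hand press, bolted down. Origin on the worktop on the ram's axis; own z up; its front (guard) faces its own -x; own y runs along the guard's hinge. Head 70 mm wide, its front 45 mm before the ram axis, 180 to 265 mm above the worktop; the square ram stands up to 313 mm; base 110 mm wide, 28 mm high. Lever on the -y side, leaning up and back to 400 mm
- press_lever (a joint): angle of the press's pull lever, rad; 0 = resting up and back, ram raised; grows as it is pulled forward and the ram comes down. Leave it at 0
- guard (a joint): opening angle of the guard, rad: 0 = closed, hanging straight down; grows as its lower edge swings forward (press's -x) and up; 60 degrees = 1.047; stop at 1.8. Yellow-framed clear panel 150 mm wide, 118 mm from hinge to lower edge, clear side cheeks reaching 60 mm back. Its weight and a spring always drive it shut; lifting takes 1 to 4 N at the knob. Locked while the pin is in
- guard_hinge (a point): middle of the guard's hinge line, fixed on the press 70 mm in front of the ram axis and 165 mm above the worktop; the hinge line is horizontal along the press's own y
- guard_knob (a point): centre of the guard's black ball knob, 28 mm across, on an 11 mm stem out of the panel. It lies 105 mm from the hinge line down the panel, 55 mm out in front of it, 35 mm to the press's -y side of the middle: when closed, 55 mm before and 105 mm below the hinge line, 60 mm above the worktop. It swings with the guard; pinched by fingers closing along the hinge line, the ball turns between the pads
- lock_bush (a point): centre of the mouth of the upright lock bush, a 32 mm square steel block with a 10 mm hole 39 mm deep; mouth 44 mm above the worktop, 125 mm before the ram axis, 65 mm to the press's +y side. The guard's yellow ear, 36 mm wide and 6 mm thick with a 10 mm hole, lies over it when closed (top 56 mm above the worktop)
- pin_grip (a point): point to grip on the lock pin, on its axis 110 mm above its tip, at first 118 mm above the worktop. Pin 137 mm long, 60 g: shank 8 mm thick and 48 mm long, collar 24 mm across, red round handle 18 mm thick and 85 mm long. It stands loose through the ear into the bush, collar on the ear; lifted 50 mm the tip clears the ear. The ball knob is 100 mm away along the hinge line. Own z: up the pin
- pin_tip (a point): lower tip of the lock pin's shank, on its axis; own z as for the grip point
- cup_in (a point): centre of the inner floor of the empty brushed-steel cup, 4 mm above the cup's underside. The cup is loose, 0.4 kg, straight-sided, 72 mm in outer diameter, 66 mm inside, 100 mm tall; a pin let go in it stands or leans against its wall
- cup_rim (a point): centre of the cup's mouth, 96 mm above its inner floor
- pointer: black steel gauge pointer, 77 mm long and 5 mm thick, loose on the press's round anvil plate under the ram; origin at its underside. Leave alone
- capsule_a: copper aneroid capsule, 47 mm in diameter, 19 mm high with its brass stub, origin at its underside. Leave alone
- capsule_b: second copper aneroid capsule, the same. Leave alone
- puller: brass pointer puller with a steel screw, lying, about 100 x 46 x 12 mm, origin under its bridge. Leave alone
- loupe: steel watchmaker's loupe, 38 mm in diameter, 30 mm high, origin at its underside. Leave alone
- bead: cobalt glass evil-eye bead, flat disc 50 mm in diameter, 9 mm thick, origin at its underside. Leave alone
- gauge_head: blood pressure gauge head with white dial and no pointer, 62 mm in diameter, 32 mm high, brass connector at one side, origin at its underside. Leave alone
Things that resemble listed ones, but are neither listed nor needed, are in the scene too. Leave any pink or turquoise look-alike of the part that bears pin_grip alone.

How it is judged:
On the way, in this order (a step that is already met when the one before it is completed fails the run):
1. the lock pin is pulled up, its tip clear above the guard's ear, in the fingers (z of pin_tip in the frame of lock_bush above 0.016 m and contact force between the fingers and lock_pin above 0.3 N and value of joint guard below 0.15 rad), for 0.1 s.
2. the pin stands tip down in the upright cup, let go and at rest, the guard still closed (horizontal distance between pin_tip and cup_in below 0.033 m and z of pin_tip in the frame of cup_in below 0.015 m and angle between pin_tip's own z axis and vertical below 0.8 rad and angle between cup_rim's own z axis and vertical below 0.1 rad and contact force between the fingers and lock_pin below 0.05 N and linear speed of lock_pin below 0.03 m/s and value of joint guard below 0.15 rad), for 0.2 s.
At the end, for the whole second after the job is handed in: The fingers hold the guard still at 60 degrees from closed (within 6 degrees) through the last second; the pin stands tip down in the upright cup, tip within 15 mm of its floor; the lever is within 0.1 rad of rest, the pointer within 10 mm and other things within 25 mm of their starts (horizontal distance between pin_tip and cup_in below 0.033 m and z of pin_tip in the frame of cup_in below 0.015 m and angle between pin_tip's own z axis and vertical below 0.8 rad and angle between cup_rim's own z axis and vertical below 0.1 rad and value of joint guard between 0.942 and 1.152 rad and velocity of joint guard between -0.1 and 0.1 rad/s and contact force between the fingers and press above 0.5 N and contact force between the fingers and lock_pin below 0.05 N and contact force between lock_pin and press below 0.05 N and value of joint press_lever below 0.1 rad and distance of pointer from where it was at the start of the episode below 0.01 m and distance of each of capsule_a, capsule_b, puller, loupe, bead, gauge_head from where it was at the start of the episode below 0.025 m); the arm keeps its last pose, push and grip.
It fails at once if the guard falls shut (closing faster than 5 rad/s) (velocity of joint guard below -5 rad/s).
It fails at once if the pin is dropped (falling free of the fingers faster than 0.9 m/s) (linear speed of lock_pin above 0.9 m/s and contact force between the fingers and lock_pin below 0.01 N).
It fails at once if the press lever is pulled (more than 0.15 rad) (value of joint press_lever above 0.15 rad).
It fails at once if the pointer under the ram is moved (more than 15 mm) (distance of pointer from where it was at the start of the episode above 0.015 m).
It fails at once if another thing on the bench is moved (more than 30 mm) (distance of any of capsule_a, capsule_b, puller, loupe, bead, gauge_head from where it was at the start of the episode above 0.03 m).
It also fails if it takes over 58 s, if anything falls off the work surface, if the arm or the gripper's body presses on something with over 40 N, if the wrist force passes 120 N, or if a joint passes its speed limit or range.

ROBOT

A 6-joint arm with a two-finger parallel gripper is mounted at the origin on the work surface. World frame = base frame: x ahead of the robot, y to its left, z up, the work surface at z = 0. Lengths are in m, angles in rad, forces in N, time in s.
With the tool pointing down it reaches from about 0.3 to 0.775 m from the base axis. Payload 14.6 kg.
Tool frame: the origin (TCP) lies midway between the tips of the shut fingers; the grasp point (between the pads) lies 19 mm behind it; z points along the fingers, y is the line along which they close (so a half turn about z gives the same grasp; the last joint's range is limited). The gripper opens to 94 mm and grips with 3 to 60 N. Pads are 16 mm wide; open, the fingers measure 119 mm over their backs; the gripper's body (75 mm by 177 mm) begins 78 mm behind the grasp point.
Start: joints at [-1.409, 0.3, 1.521, -0, 1.321, -0.067], TCP at [0.125, -0.536, 0.205] pointing down, gripper open.
Joint ranges: [-3.03, 3.03], [-0.79, 2.21], [0.23, 2.52], [-1.04, 4.18], [0, 3.07], [-2.55, 2.55]. Speed limits (rad/s): [2.22, 2.22, 2.57, 3.14, 3.14, 3.14].

INTERFACE

Orientations are given as [roll, pitch, yaw] about the fixed x, y, z axes, in that order (R = Rz(yaw) Ry(pitch) Rx(roll)).
In Python, from station import telemetry, optics, ctrl gives the robot as it stands.
- The arm moves only by the tool carry_out, never from a script. Its argument "plan" is a list that holds one entry, the list of rows, each a list of 7 numbers: the shift along the tool's x, y, z in mm, then the turn, a rotation vector about the tool's x, y, z in rad, then the finger opening in mm, from 0 to 94. A call has 1 to 20 rows; each row shifts and turns the commanded pose from where the row before left it, along the tool's axes as they then stand; what a row does not reach is not made up. A row lasts 1/12 s, in which the tool goes at most 41.7 mm and 7.16 degrees, less where a joint would pass 70% of its speed; a pose out of reach is approached as far as the arm can. A call with a gripper value outside its range is refused whole. The fingers move at their own pace and stop on an object; "squeeze" is the grip in N (left out, the last holds). Time passes only in rows, so rows that do not move let the fingers close. It gives the time, the measured TCP pose, the force, the opening and the grip force at its end, in the units of the state.
- telemetry.get_obs(): the state, without advancing time (a new reading comes with each control period).
- optics.camera(name): name is "side" or "top"; returns a dict with "pixels" (420x560x3 uint8, red, green, blue), "intrinsics" (3x3 intrinsics, pixels), "origin" and "rotation" of the camera in the world. Camera axes: x right, y down, z forward; pixel columns grow to the right and rows downward; lengths in m; the calibration is good to about 2 mm. A picture is of the moment at which its call begins. There is no depth.
- ctrl.hand_in(): hands the job in; it is judged then, once.
The state is a dict: "time_s": time; "qpos": joint angles; "joint_vel": joint speeds; "tau": joint torques, N m; "ee_pos": TCP position; "eef_rot": TCP orientation; "force": force on the tool from outside, world axes, zero at the start; "moment": the same for the moment, N m; "grip_width": finger opening in m; "grip_force": force on a finger pad.
Only numpy, scipy, OpenCV 4.12 (cv2) and the standard library are available. Lean on these libraries where they do the work, as an engineer would, in place of code of your own. Each camera call takes 0.05 s, during which the arm holds its last target. There are 200 camera calls.

## Working session

There is one attempt and no reset: what is moved stays moved. The work goes in short steps, Python scripts to look and compute and a tool call to move; the robot and the scene stay as the last step left them, time stands still between calls to the robot, and variables do not carry over. Pictures are saved under pics/ and viewed, at most 14 in all, crops included, and the job is handed in when it is done.

Besides the shell and the picture viewer there is one more tool, called after ">>>" by a JSON object that holds its "op" and its "data". carry_out: Moves the arm, as the interface text tells. Its arguments: {"type":"object","properties":{"plan":{"type":"array","items":{"type":"array","items":{"type":"array","items":{"type":"number"}}}},"squeeze":{"type":"number"}},"required":["plan"]}

```bash
mkdir -p pics; ls; cat > h.py <<'E'
import numpy as np, cv2
from station import telemetry, optics, ctrl
def snap(n,f=None):
    c=optics.camera(n); im=np.array(c["pixels"])
    if f: cv2.imwrite(f,im[:,:,::-1])
    return im,np.array(c["intrinsics"]),np.array(c["origin"]),np.array(c["rotation"])
def ray(c,u,v):
    d=c[3]@np.linalg.inv(c[1])@np.array([u,v,1.]); return c[2],d/np.linalg.norm(d)
def onz(c,u,v,z):
    o,d=ray(c,u,v); return o+d*(z-o[2])/d[2]
def two(c1,p1,c2,p2):
    o1,d1=ray(c1,*p1);o2,d2=ray(c2,*p2)
    s=np.linalg.lstsq(np.c_[d1,-d2],o2-o1,rcond=None)[0]
    a=o1+s[0]*d1;b=o2+s[1]*d2; return (a+b)/2,np.linalg.norm(a-b)
def proj(c,p):
    q=c[1]@(c[3].T@(np.array(p)-c[2])); return q[:2]/q[2]
E
python3 - <<'E'
from h import *
for n in("side","top"):
    c=snap(n,f"pics/{n}0.png"); print(n,c[2].round(3),c[3].round(3).tolist(),c[1].round(1).tolist())
    hsv=cv2.cvtColor(c[0],cv2.COLOR_RGB2HSV); H,S,V=cv2.split(hsv)
    for k,m in dict(red=((H<6)|(H>174))&(S>150)&(V>70),yel=(H>20)&(H<33)&(S>130)&(V>90),green=(H>45)&(H<90)&(S>60)).items():
        k_,l,st,ce=cv2.connectedComponentsWithStats(m.astype(np.uint8))
        print(k,[(st[i].tolist(),ce[i].round(1).tolist()) for i in range(1,k_) if st[i,4]>40])
print(telemetry.get_obs())
E
```

```text
pics
side [0.142 0.543 0.86 ] [-2.39, 0.014, -2.419] [[392.6, 0.0, 273.8], [0.0, 392.6, 218.1], [0.0, 0.0, 1.0]]
red [([286, 211, 8, 26, 161], [289.3, 223.3])]
yel [([379, 97, 5, 18, 43], [380.9, 104.6]), ([270, 232, 27, 11, 98], [281.7, 238.6])]
green [([372, 99, 6, 18, 45], [374.2, 107.4]), ([176, 155, 129, 123, 5160], [216.9, 205.4]), ([271, 216, 5, 16, 58], [273.0, 224.1])]
top [0.436 0.058 1.393] [-3.015, 0.015, -1.597] [[422.7, 0.0, 272.0], [0.0, 422.7, 209.5], [0.0, 0.0, 1.0]]
red []
yel [([500, 168, 14, 7, 43], [506.6, 171.2]), ([277, 196, 24, 31, 264], [285.8, 212.0])]
green [([230, 124, 68, 77, 1933], [258.2, 157.6]), ([292, 190, 13, 14, 81], [297.3, 195.5])]
{'time_s': 0.1, 'qpos': array([-1.40861538e+00,  3.00384718e-01,  1.52152971e+00,  8.80661634e-06,
        1.32067084e+00, -6.65820298e-02]), 'joint_vel': array([ 0.00052162, -0.00209978, -0.00186268,  0.00010004,  0.0003147 ,
        0.00053556]), 'tau': array([ 1.61716707e-03, -5.32642078e+01, -3.53283978e+01,  7.09319534e-02,
        2.34729942e-02, -6.07799234e-05]), 'ee_pos': array([ 0.12469655, -0.53543951,  0.20495544]), 'eef_rot': array([-3.14060281e+00, -7.45528314e-05,  2.28760760e-01]), 'force': array([ 0.2753776 , -0.31053336, -0.16561004]), 'moment': array([-0.03682657, -0.03232711, -0.0590725 ]), 'grip_force': 0.0, 'grip_width': 0.09396766801310681}
```

View pics/side0.png

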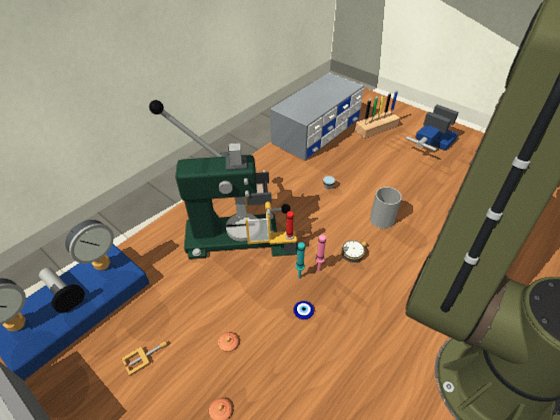

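View pics/top0.png

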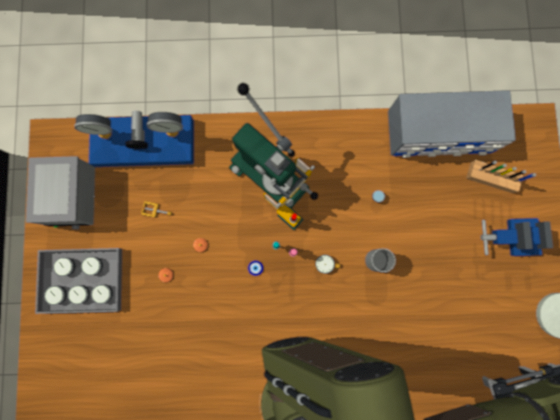

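Side view: the press is at about (215,205), its red-handled pin at (290,223) with the ball knob at (285,209), and the cup at (386,207). The teal pin (300,258) and pink pin (321,252) stand free on the bench. Top view: red pin at (294,218), knob at (314,196), cup at (381,261), teal at (277,245), pink at (293,252). The red pin is the one meant, because it stands in the yellow ear and its handle is red. I'll confirm that in an enlarged crop.

```bash
python3 - <<'E'
from h import *
s=snap("side");t=snap("top")
a=cv2.resize(s[0][180:280,250:350],(400,400),interpolation=cv2.INTER_CUBIC)
b=cv2.resize(t[0][160:260,250:350],(400,400),interpolation=cv2.INTER_CUBIC)
cv2.imwrite("pics/crop1.png",np.hstack([a,b])[:,:,::-1])
def comps(c,m,roi,n):
    x0,y0,x1,y1=roi; M=np.zeros(m.shape,np.uint8); M[y0:y1,x0:x1]=m[y0:y1,x0:x1]
    k,l,st,ce=cv2.connectedComponentsWithStats(M)
    print(n,[(st[i].tolist(),ce[i].round(1).tolist()) for i in range(1,k) if st[i,4]>8])
for c,n,rr,kr,cr in((s,"side",(275,200,305,245),(275,200,300,220),(360,180,410,235)),(t,"top",(280,200,310,235),(302,185,325,207),(355,240,405,282))):
    hsv=cv2.cvtColor(c[0],cv2.COLOR_RGB2HSV); H,S,V=cv2.split(hsv)
    comps(c,((H<8)|(H>172))&(S>140)&(V>60),rr,n+" red")
    comps(c,(V<60),kr,n+" knob")
    comps(c,(S<70),cr,n+" cup")
E
```

```text
side red [([286, 211, 8, 26, 177], [289.3, 222.8])]
side knob [([281, 204, 9, 10, 66], [285.0, 208.0])]
side cup [([370, 187, 32, 42, 960], [385.1, 206.9])]
top red [([291, 213, 6, 8, 29], [293.8, 216.5])]
top knob [([302, 191, 4, 5, 14], [303.1, 192.4]), ([310, 192, 8, 8, 51], [313.5, 195.4])]
top cup [([366, 249, 30, 24, 562], [380.5, 260.1])]
```

View pics/crop1.png

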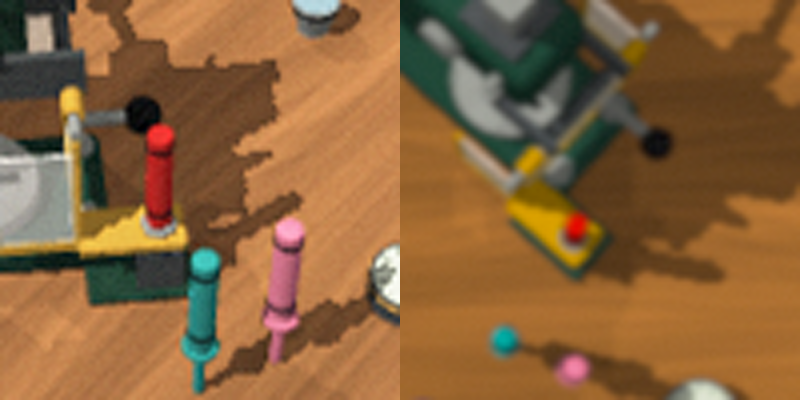

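The crop confirms it: the red pin (side 290,223; top 294,217) stands in the yellow ear on the press, while the teal and pink pins stand free in front of it. The knob is at side (285.5,208) and top (313.9,195.5).

```bash
python3 - <<'E'
from h import *
s=snap("side");t=snap("top")
P,e=two(s,(289.3,222.8),t,(293.8,216.5));print("pin mid",P.round(4),e)
K,e=two(s,(285,208),t,(313.5,195.4));print("knob",K.round(4),e)
print("pin at z=.1 side",onz(s,289.3,222.8,.1025).round(4),"top",onz(t,293.8,216.5,.115).round(4))
print("knob z=.06",onz(s,285,208,.06).round(4),onz(t,313.5,195.4,.06).round(4))
C,e=two(s,(385.1,206.9),t,(380.5,260.1));print("cup",C.round(4),e, onz(s,385.1,206.9,.05).round(4),onz(t,380.5,260.1,.06).round(4))
for z in (0,.1):print([ (n,proj(c,[C[0],C[1],z]).round(1)) for n,c in(("s",s),("t",t))])
d=K-P;print("dist",np.hypot(*d[:2]),"angle of -y",np.degrees(np.arctan2(d[1],d[0])))
# other objects
for nm,c,u,v,z in(("bead",t,255.5,267.5,.005),("gauge",t,325,264,.03),("teal",t,277,245,.13),("pink",t,293,252,.13),("loupe",t,379,197,.03)):print(nm,onz(c,u,v,z).round(3))
E
```

```text
Traceback (most recent call last):
  File "h.py", line 13, in two
    s=np.linalg.lstsq(np.c_[d1,-d2],o2-o1,rcond=None)[0]
      ~~~~~~~~~~~~~~~^^^^^^^^^^^^^^^^^^^^^^^^^^^^^^^^
numpy.linalg.LinAlgError: Incompatible dimensions
```

"rotation" holds roll, pitch, yaw rather than a matrix, so I'll convert it in the helper.

```bash
sed -i 's/np.array(c\["rotation"\])/Rotation.from_euler("xyz",c["rotation"]).as_matrix()/; 1a from scipy.spatial.transform import Rotation' h.py; cat > m.py <<'E'
from h import *
s=snap("side");t=snap("top")
P,e=two(s,(289.3,222.8),t,(293.8,216.5));print("pin mid",P.round(4),e)
K,e=two(s,(285,208),t,(313.5,195.4));print("knob",K.round(4),e)
print("pin at z=.1 side",onz(s,289.3,222.8,.1025).round(4),"top",onz(t,293.8,216.5,.115).round(4))
print("knob z=.06",onz(s,285,208,.06).round(4),onz(t,313.5,195.4,.06).round(4))
C,e=two(s,(385.1,206.9),t,(380.5,260.1));print("cup",C.round(4),e, onz(s,385.1,206.9,.05).round(4),onz(t,380.5,260.1,.06).round(4))
for z in (0,.1):print([ (n,proj(c,[C[0],C[1],z]).round(1)) for n,c in(("s",s),("t",t))])
d=K-P;print("dist",np.hypot(*d[:2]),"angle of -y",np.degrees(np.arctan2(d[1],d[0])))
for nm,c,u,v,z in(("bead",t,255.5,267.5,.005),("gauge",t,325,264,.03),("teal",t,277,245,.13),("pink",t,293,252,.13),("loupe",t,379,197,.03),("levertop",t,243,88,.4)):print(nm,onz(c,u,v,z).round(3))
E
python3 m.py
```

```text
pin mid [0.5764 0.0058 0.1035] 0.0013706906221578482
knob [ 0.647  -0.0609  0.0604] 0.001214475892344661
pin at z=.1 side [0.5763 0.0047 0.1025] top [0.5757 0.0066 0.115 ]
knob z=.06 [ 0.6468 -0.0614  0.06  ] [ 0.6476 -0.0605  0.06  ]
cup [ 0.4378 -0.2645  0.0461] 0.0006748580916780381 [ 0.4367 -0.2604  0.05  ] [ 0.4375 -0.2613  0.06  ]
[('s', array([382.2, 217.8])), ('t', array([377.1, 260.1]))]
[('s', array([388.9, 193.4])), ('t', array([384.7, 259.9]))]
dist 0.09710837132731967 angle of -y -43.305420767138045
bead [0.424 0.132 0.005]
gauge [ 0.43  -0.091  0.03 ]
teal [0.49 0.06 0.13]
pink [0.468 0.013 0.13 ]
loupe [ 0.641 -0.276  0.03 ]
levertop [0.866 0.132 0.4  ]
```

Everything checks out. The pin's mid-handle is at z 0.1035 (expected 0.1025), the knob at z 0.060 (expected 0.060), and they are 97 mm apart (expected 100). The press yaw comes to about 46.7°. First I'll move over the pin at the current height.

>>> {"op": "carry_out", "data": {"plan": [[[31, -23.5, 0, 0, 0, 0, 60], [31, -23.5, 0, 0, 0, 0, 60], [31, -23.5, 0, 0, 0, 0, 60], [31, -23.5, 0, 0, 0, 0, 60], [31, -23.5, 0, 0, 0, 0, 60], [31, -23.5, 0, 0, 0, 0, 60], [31, -23.5, 0, 0, 0, 0, 60], [31, -23.5, 0, 0, 0, 0, 60], [31, -23.5, 0, 0, 0, 0, 60], [31, -23.5, 0, 0, 0, 0, 60], [31, -23.5, 0, 0, 0, 0, 60], [31, -23.5, 0, 0, 0, 0, 60], [31, -23.5, 0, 0, 0, 0, 60], [31, -23.5, 0, 0, 0, 0, 60], [31, -23.5, 0, 0, 0, 0, 60], [31, -23.5, 0, 0, 0, 0, 60], [0, 0, 0, 0, 0, -0.1, 60], [0, 0, 0, 0, 0, -0.1, 60], [0, 0, 0, 0, 0, -0.1, 60], [0, 0, 0, 0, 0, -0.1, 60]]], "squeeze": 20}}

```text
time_s: 2.07
ee_pos: [0.5226, -0.0567, 0.2053]
eef_rot: [-3.141, 0.0, 0.634]
force: [-0.1, 0.2, 0.8]
grip_width: 0.0599
grip_force: 0.0
```

```bash
cat > go.py <<'E'
import sys
from h import *
# usage: x y z yaw -> remaining shift in tool mm (after current pose) and turn about tool z
o=telemetry.get_obs(); R=Rotation.from_euler("xyz",o["eef_rot"])
tgt=np.array(list(map(float,sys.argv[1:4]))); Rt=Rotation.from_euler("xyz",[np.pi,0,float(sys.argv[4])])
rv=(R.inv()*Rt).as_rotvec()
print("t",o["time_s"],"ee",o["ee_pos"].round(4),o["eef_rot"].round(4),"F",o["force"].round(1),"w",round(o["grip_width"],4),"gf",o["grip_force"])
print("turn now",rv.round(4),"shift now-frame",(1e3*R.inv().apply(tgt-o["ee_pos"])).round(1),"shift in target frame",(1e3*Rt.inv().apply(tgt-o["ee_pos"])).round(1))
E
python3 go.py .5764 .0058 .205 .815
```

```text
t 2.0667 ee [ 0.5226 -0.0567  0.2053] [-3.1414e+00  2.0000e-04  6.3430e-01] F [-0.1  0.2  0.8] w 0.0599 gf 0.0
turn now [-0.0002  0.0002 -0.1807] shift now-frame [ 80.4 -18.4   0.3] shift in target frame [82.4 -3.7  0.3]
```

>>> {"op": "carry_out", "data": {"plan": [[[0, 0, 0, 0, 0, -0.09, 60], [0, 0, 0, 0, 0, -0.09, 60], [27.4, -1.2, 0, 0, 0, 0, 60], [27.4, -1.2, 0, 0, 0, 0, 60], [27.4, -1.2, 0, 0, 0, 0, 60], [0, 0, 0, 0, 0, 0, 60], [0, 0, 0, 0, 0, 0, 60], [0, 0, 20, 0, 0, 0, 60], [0, 0, 20, 0, 0, 0, 60], [0, 0, 20, 0, 0, 0, 60], [0, 0, 0, 0, 0, 0, 60], [0, 0, 0, 0, 0, 0, 60]]]}}

```text
time_s: 3.07
ee_pos: [0.5761, 0.0044, 0.1454]
eef_rot: [-3.141, 0.001, 0.808]
force: [0.2, -0.3, 0.5]
grip_width: 0.0598
grip_force: 0.0
```

```bash
python3 go.py .5764 .0058 .104 .815; python3 - <<'E'
from h import *
s=snap("side");t=snap("top")
a=cv2.resize(s[0][140:290,230:380],(400,400),interpolation=cv2.INTER_CUBIC)
b=cv2.resize(t[0][160:260,250:350],(400,400),interpolation=cv2.INTER_CUBIC)
cv2.imwrite("pics/crop2.png",np.hstack([a,b])[:,:,::-1])
E
```

```text
t 3.0667 ee [0.5761 0.0044 0.1454] [-3.1406e+00  9.0000e-04  8.0810e-01] F [ 0.2 -0.3  0.5] w 0.0598 gf 0.0
turn now [-0.001   0.0009 -0.0069] shift now-frame [ 1.3 -0.7 41.4] shift in target frame [ 1.3 -0.8 41.4]
```

View pics/crop2.png

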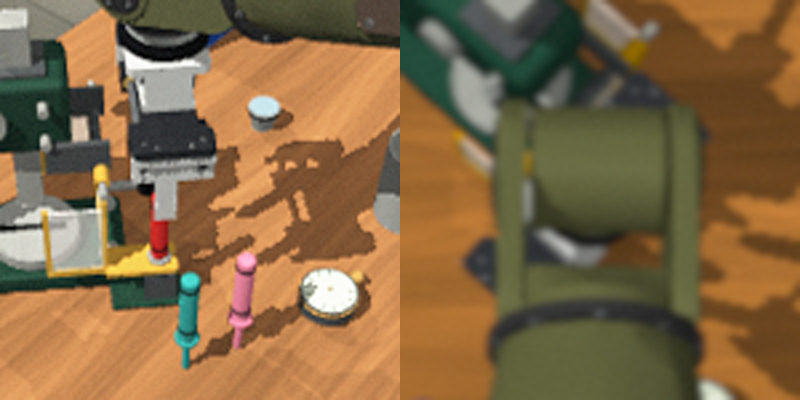

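The crop shows the gripper straight above the red pin at (160,215), with the near finger in line with the camera and the handle between the pads. Nothing else is touched, so I'll descend and close.

>>> {"op": "carry_out", "data": {"plan": [[[0.7, -0.4, 14, 0, 0, 0, 60], [0.6, -0.4, 14, 0, 0, 0, 60], [0, 0, 13.5, 0, 0, 0, 60], [0, 0, 0, 0, 0, 0, 60], [0, 0, 0, 0, 0, 0, 30], [0, 0, 0, 0, 0, 0, 22], [0, 0, 0, 0, 0, 0, 10], [0, 0, 0, 0, 0, 0, 10], [0, 0, 0, 0, 0, 0, 10], [0, 0, 0, 0, 0, 0, 10], [0, 0, 0, 0, 0, 0, 10], [0, 0, 0, 0, 0, 0, 10]]], "squeeze": 15}}

```text
time_s: 4.17
ee_pos: [0.5771, 0.0065, 0.1041]
eef_rot: [3.141, -0.0, 0.809]
force: [0.6, -0.3, 0.6]
grip_width: 0.0178
grip_force: 15.0
```

```bash
python3 go.py .5764 .0058 .215 .815
```

```text
t 4.1667 ee [0.5771 0.0065 0.1041] [ 3.1413e+00 -2.0000e-04  8.0880e-01] F [ 0.6 -0.3  0.6] w 0.0178 gf 14.996634274721146
turn now [ 0.0003 -0.0002 -0.0062] shift now-frame [  -0.9   -0.  -110.9] shift in target frame [-1.000e+00 -1.000e-01 -1.109e+02]
```

Gripped at 17.8 mm, which matches the 18 mm handle, and the lateral force is small. Next I'll lift straight up.

>>> {"op": "carry_out", "data": {"plan": [[[0, 0, -6, 0, 0, 0, 10], [0, 0, -8, 0, 0, 0, 10], [0, 0, -8, 0, 0, 0, 10], [0, 0, -8, 0, 0, 0, 10], [0, 0, -8, 0, 0, 0, 10], [0, 0, -8, 0, 0, 0, 10], [0, 0, -8, 0, 0, 0, 10], [0, 0, -8, 0, 0, 0, 10], [0, 0, -8, 0, 0, 0, 10], [0, 0, -8, 0, 0, 0, 10], [0, 0, -8, 0, 0, 0, 10], [0, 0, -8, 0, 0, 0, 10], [0, 0, -8, 0, 0, 0, 10], [0, 0, -8, 0, 0, 0, 10], [0, 0, -8, 0, 0, 0, 10], [0, 0, -6, 0, 0, 0, 10], [0, 0, 0, 0, 0, 0, 10]]]}}

```text
time_s: 5.58
ee_pos: [0.5774, 0.0065, 0.2295]
eef_rot: [3.14, -0.001, 0.809]
force: [0.1, -0.4, 0.0]
grip_width: 0.0182
grip_force: 15.0
```

```bash
python3 go.py .4375 -.263 .225 .809; python3 - <<'E'
from h import *
s=snap("side");t=snap("top")
a=cv2.resize(s[0][100:300,210:410],(400,400),interpolation=cv2.INTER_CUBIC)
b=cv2.resize(t[0][210:310,330:430],(400,400),interpolation=cv2.INTER_CUBIC)
cv2.imwrite("pics/crop3.png",np.hstack([a,b])[:,:,::-1])
E
```

```text
t 5.5833 ee [0.5774 0.0065 0.2295] [ 3.1401e+00 -1.3000e-03  8.0880e-01] F [ 0.1 -0.4  0. ] w 0.0182 gf 14.995023161172867
turn now [ 0.0015 -0.0013 -0.0002] shift now-frame [-291.5   84.8    4.2] shift in target frame [-291.6   84.8    4.5]
```

View pics/crop3.png

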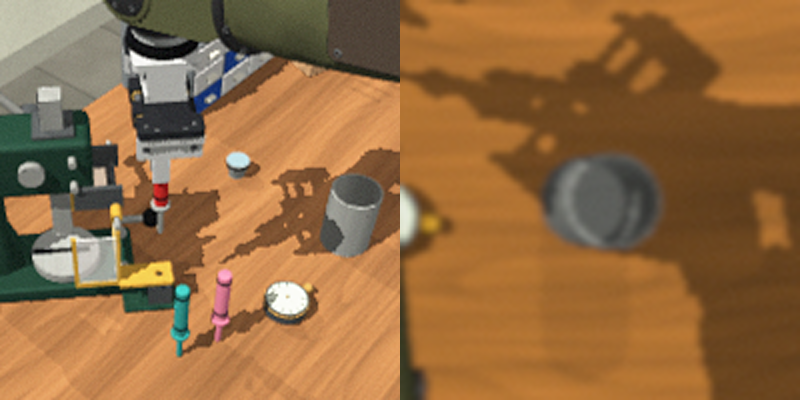

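The pin hangs vertical in the fingers with its tip clear, and the ear is still down (guard closed). The cup rim centre in the top view is about (383.3,260.3), which puts the cup near (0.4375, -0.2605). Next I'll carry the pin over it.

>>> {"op": "carry_out", "data": {"plan": [[[-10, 3, 0, 0, 0, 0, 10], [-20, 5.7, 0, 0, 0, 0, 10], [-20, 5.7, 0, 0, 0, 0, 10], [-20, 5.7, 0, 0, 0, 0, 10], [-20, 5.7, 0, 0, 0, 0, 10], [-20, 5.7, 0, 0, 0, 0, 10], [-20, 5.7, 0, 0, 0, 0, 10], [-20, 5.7, 0, 0, 0, 0, 10], [-20, 5.7, 0, 0, 0, 0, 10], [-20, 5.7, 0, 0, 0, 0, 10], [-20, 5.7, 0, 0, 0, 0, 10], [-20, 5.7, 0, 0, 0, 0, 10], [-20, 5.7, 0, 0, 0, 0, 10], [-20, 5.7, 0, 0, 0, 0, 10], [-20, 5.7, 0, 0, 0, 0, 10], [-10, 3, 0, 0, 0, 0, 10], [-9.7, 3, 0, 0, 0, 0, 10], [0, 0, 0, 0, 0, 0, 10], [0, 0, 0, 0, 0, 0, 10], [0, 0, 0, 0, 0, 0, 10]]]}}

```text
time_s: 7.35
ee_pos: [0.4277, -0.2783, 0.2279]
eef_rot: [-3.141, -0.0, 0.809]
force: [-0.9, 0.3, -0.6]
grip_width: 0.018
grip_force: 15.0
```

```bash
python3 go.py .4375 -.2605 .104 .809; python3 - <<'E'
from h import *
s=snap("side")
o=telemetry.get_obs();p=o["ee_pos"]
print("pred tip px",proj(s,[p[0],p[1],p[2]-.096]),"rim",proj(s,[.4375,-.2605,.1]),"bottom",proj(s,[.4375,-.2605,0]))
cv2.imwrite("pics/crop4.png",cv2.resize(s[0][120:270,310:460],(600,600),interpolation=cv2.INTER_CUBIC)[:,:,::-1])
E
```

```text
t 7.35 ee [ 0.4277 -0.2783  0.2279] [-3.1414e+00 -2.0000e-04  8.0930e-01] F [-0.9  0.3 -0.6] w 0.018 gf 14.994855523109436
turn now [-0.0002 -0.0002  0.0003] shift now-frame [ 19.6  -5.2 123.9] shift in target frame [ 19.6  -5.2 123.9]
pred tip px [397.04719252 183.91341303] rim [388.30143851 194.15496294] bottom [381.625801   218.56200844]
```

View pics/crop4.png

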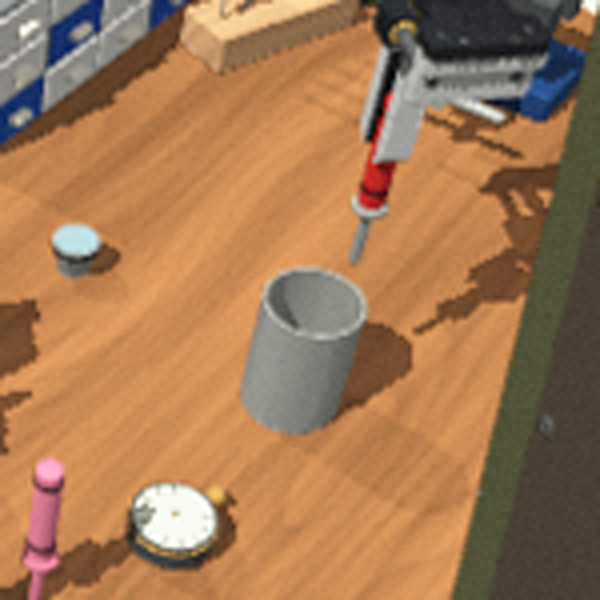

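The rim centre in the crop is (314,303) and the pin tip is at (355,262), both where I predicted. The last move overshot by 20 mm, so I'll correct that and lower the pin.

>>> {"op": "carry_out", "data": {"plan": [[[10, -2.6, 0, 0, 0, 0, 10], [9.6, -2.6, 0, 0, 0, 0, 10], [0, 0, 0, 0, 0, 0, 10], [0, 0, 0, 0, 0, 0, 10], [0, 0, 10, 0, 0, 0, 10], [0, 0, 10, 0, 0, 0, 10], [0, 0, 10, 0, 0, 0, 10], [0, 0, 10, 0, 0, 0, 10], [0, 0, 10, 0, 0, 0, 10], [0, 0, 10, 0, 0, 0, 10], [0, 0, 10, 0, 0, 0, 10], [0, 0, 10, 0, 0, 0, 10], [0, 0, 10, 0, 0, 0, 10], [0, 0, 10, 0, 0, 0, 10], [0, 0, 10, 0, 0, 0, 10], [0, 0, 6, 0, 0, 0, 10], [0, 0, 4, 0, 0, 0, 10], [0, 0, 0, 0, 0, 0, 10], [0, 0, 0, 0, 0, 0, 10]]]}}

```text
time_s: 8.98
ee_pos: [0.4373, -0.2612, 0.1081]
eef_rot: [3.141, -0.0, 0.809]
force: [-0.7, 0.5, -0.4]
grip_width: 0.0175
grip_force: 15.0
```

```bash
python3 go.py .4375 -.2605 .102 .809
```

```text
t 8.9833 ee [ 0.4373 -0.2612  0.1081] [ 3.1414 -0.      0.8088] F [-0.7  0.5 -0.4] w 0.0175 gf 14.994817525148392
turn now [ 0.0002 -0.     -0.0002] shift now-frame [ 0.6 -0.3  6.1] shift in target frame [ 0.6 -0.3  6.1]
```

>>> {"op": "carry_out", "data": {"plan": [[[0, 0, 2, 0, 0, 0, 10], [0, 0, 2, 0, 0, 0, 10], [0, 0, 2, 0, 0, 0, 10], [0, 0, 0, 0, 0, 0, 10], [0, 0, 0, 0, 0, 0, 10], [0, 0, 0, 0, 0, 0, 22], [0, 0, 0, 0, 0, 0, 30], [0, 0, 0, 0, 0, 0, 50], [0, 0, 0, 0, 0, 0, 80], [0, 0, 0, 0, 0, 0, 90], [0, 0, 0, 0, 0, 0, 90], [0, 0, 0, 0, 0, 0, 90]]]}}

```text
time_s: 9.98
ee_pos: [0.4372, -0.2611, 0.102]
eef_rot: [3.142, -0.0, 0.809]
force: [-0.2, 0.0, 1.8]
grip_width: 0.0584
grip_force: 0.0
```

```bash
python3 go.py .4375 -.2605 .23 .809; python3 - <<'E'
from h import *
s=snap("side");t=snap("top")
a=cv2.resize(s[0][140:240,340:440],(400,400),interpolation=cv2.INTER_CUBIC)
b=cv2.resize(t[0][210:310,330:430],(400,400),interpolation=cv2.INTER_CUBIC)
cv2.imwrite("pics/crop5.png",np.hstack([a,b])[:,:,::-1])
E
```

```text
t 9.9833 ee [ 0.4372 -0.2611  0.102 ] [ 3.1416 -0.      0.8088] F [-0.2  0.   1.8] w 0.0584 gf 0.0
turn now [ 0.     -0.     -0.0002] shift now-frame [   0.6   -0.2 -128. ] shift in target frame [   0.6   -0.2 -128. ]
```

View pics/crop5.png

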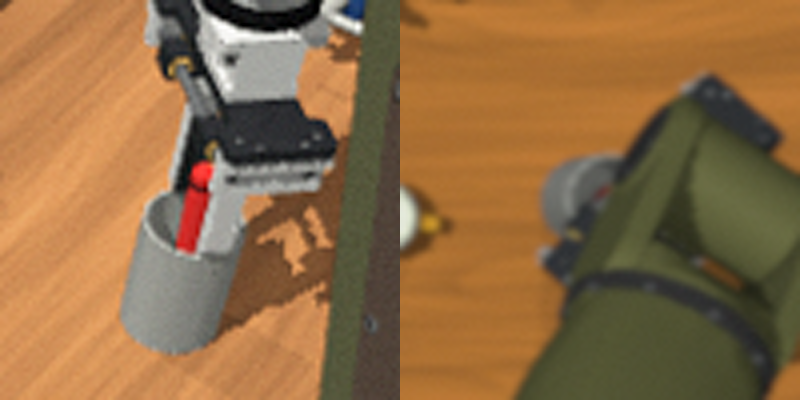

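The pin stands in the cup (red handle at crop (198,205)), leaning a little, and the fingers are open around it. Next I'll retreat straight up.

>>> {"op": "carry_out", "data": {"plan": [[[0, 0, 0, 0, 0, 0, 60], [0, 0, -3, 0, 0, 0, 60], [0, 0, -4, 0, 0, 0, 60], [0, 0, -6, 0, 0, 0, 60], [0, 0, -8, 0, 0, 0, 60], [0, 0, -12, 0, 0, 0, 60], [0, 0, -15, 0, 0, 0, 60], [0, 0, -20, 0, 0, 0, 60], [0, 0, -20, 0, 0, 0, 60], [0, 0, -20, 0, 0, 0, 60], [0, 0, -20, 0, 0, 0, 60], [0, 0, 0, 0, 0, 0, 60], [0, 0, 0, 0, 0, 0, 60]]]}}

```text
time_s: 11.17
ee_pos: [0.4374, -0.2613, 0.2311]
eef_rot: [3.139, -0.0, 0.809]
force: [1.2, 0.8, -0.5]
grip_width: 0.0602
grip_force: 0.0
```

```bash
python3 go.py .647 -.061 .23 .815; python3 - <<'E'
from h import *
s=snap("side");t=snap("top")
a=cv2.resize(s[0][150:250,340:440],(400,400),interpolation=cv2.INTER_CUBIC)
b=cv2.resize(s[0][170:270,230:330],(400,400),interpolation=cv2.INTER_CUBIC)
cv2.imwrite("pics/crop6.png",np.hstack([a,b])[:,:,::-1])
E
```

```text
t 11.1667 ee [ 0.4374 -0.2613  0.2311] [ 3.1393e+00 -4.0000e-04  8.0880e-01] F [ 1.2  0.8 -0.5] w 0.0602 gf 0.0
turn now [ 0.0023 -0.0003 -0.0062] shift now-frame [289.6  13.3   1.3] shift in target frame [289.5  15.2   1.1]
```

View pics/crop6.png

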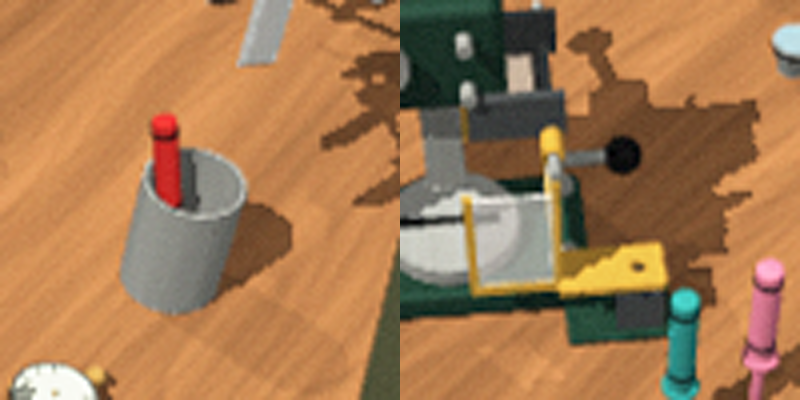

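The pin now stands in the cup at crop (165,160), leaning slightly, and it's let go. The guard is still closed: the ear lies over the bush, and the knob is at crop (622,155). Next I'll go above the knob.

>>> {"op": "carry_out", "data": {"plan": [[[10, 0.5, 0, 0, 0, -0.006, 60], [20, 1, 0, 0, 0, 0, 60], [20, 1, 0, 0, 0, 0, 60], [20, 1, 0, 0, 0, 0, 60], [20, 1, 0, 0, 0, 0, 60], [20, 1, 0, 0, 0, 0, 60], [20, 1, 0, 0, 0, 0, 60], [20, 1, 0, 0, 0, 0, 60], [20, 1, 0, 0, 0, 0, 60], [20, 1, 0, 0, 0, 0, 60], [20, 1, 0, 0, 0, 0, 60], [20, 1, 0, 0, 0, 0, 60], [20, 1, 0, 0, 0, 0, 60], [20, 1, 0, 0, 0, 0, 60], [15, 1, 0, 0, 0, 0, 60], [10, 0.5, 0, 0, 0, 0, 60], [0, 0, 0, 0, 0, 0, 60], [0, 0, 0, 0, 0, 0, 60]]]}}

```text
time_s: 12.77
ee_pos: [0.6504, -0.0565, 0.2292]
eef_rot: [-3.141, 0.001, 0.815]
force: [-0.5, -0.5, 0.2]
grip_width: 0.0602
grip_force: 0.0
```

```bash
python3 go.py .647 -.061 .041 .815
```

```text
t 12.7667 ee [ 0.6504 -0.0565  0.2292] [-3.1406e+00  8.0000e-04  8.1550e-01] F [-0.5 -0.5  0.2] w 0.0602 gf 0.0
turn now [-0.001   0.0008  0.0005] shift now-frame [ -5.4   0.8 188.2] shift in target frame [ -5.6   0.6 188.2]
```

>>> {"op": "carry_out", "data": {"plan": [[[-3, 0.4, 0, 0, 0, 0, 60], [-2.5, 0.3, 10, 0, 0, 0, 60], [0, 0, 15, 0, 0, 0, 60], [0, 0, 15, 0, 0, 0, 60], [0, 0, 15, 0, 0, 0, 60], [0, 0, 15, 0, 0, 0, 60], [0, 0, 15, 0, 0, 0, 60], [0, 0, 15, 0, 0, 0, 60], [0, 0, 15, 0, 0, 0, 60], [0, 0, 10, 0, 0, 0, 60], [0, 0, 0, 0, 0, 0, 60], [0, 0, 0, 0, 0, 0, 60]]]}}

```text
time_s: 13.77
ee_pos: [0.6469, -0.0617, 0.1049]
eef_rot: [-3.141, 0.0, 0.814]
force: [0.1, -0.3, 0.6]
grip_width: 0.06
grip_force: 0.0
```

```bash
python3 go.py .647 -.061 .041 .815; python3 - <<'E'
from h import *
s=snap("side");t=snap("top")
a=cv2.resize(s[0][150:250,240:340],(600,600),interpolation=cv2.INTER_CUBIC)
cv2.imwrite("pics/crop7.png",a[:,:,::-1])
p=telemetry.get_obs()["ee_pos"]; print("tcp px",proj(s,p), "knob px",proj(s,[.647,-.061,.06]))
E
```

```text
t 13.7667 ee [ 0.6469 -0.0617  0.1049] [-3.1412e+00  3.0000e-04  8.1430e-01] F [ 0.1 -0.3  0.6] w 0.06 gf 0.0
turn now [-0.0004  0.0003 -0.0007] shift now-frame [ 0.6 -0.4 63.9] shift in target frame [ 0.5 -0.4 63.9]
tcp px [284.90584616 196.19645182] knob px [284.83187407 208.04453364]
```

View pics/crop7.png

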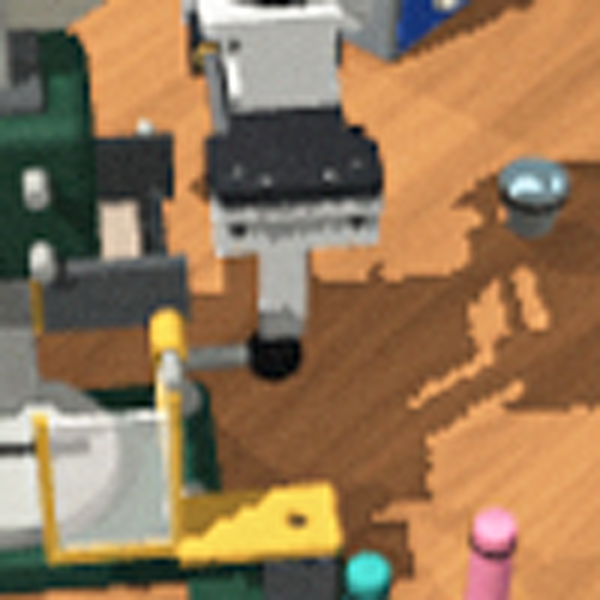

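The near finger (280,320) is lined up above the ball knob (275,355), with the body clear of the hinge. Next I'll descend and pinch.

>>> {"op": "carry_out", "data": {"plan": [[[0.5, -0.4, 12, 0, 0, 0, 60], [0, 0, 12, 0, 0, 0, 60], [0, 0, 12, 0, 0, 0, 60], [0, 0, 12, 0, 0, 0, 60], [0, 0, 10, 0, 0, 0, 60], [0, 0, 6, 0, 0, 0, 60], [0, 0, 0, 0, 0, 0, 60], [0, 0, 0, 0, 0, 0, 40], [0, 0, 0, 0, 0, 0, 33], [0, 0, 0, 0, 0, 0, 25], [0, 0, 0, 0, 0, 0, 15], [0, 0, 0, 0, 0, 0, 15], [0, 0, 0, 0, 0, 0, 15], [0, 0, 0, 0, 0, 0, 15], [0, 0, 0, 0, 0, 0, 15], [0, 0, 0, 0, 0, 0, 15]]], "squeeze": 20}}

```text
time_s: 15.2
ee_pos: [0.6486, -0.0621, 0.0416]
eef_rot: [3.137, -0.001, 0.814]
force: [8.5, -9.3, -2.2]
grip_width: 0.0268
grip_force: 20.0
```

```bash
python3 go.py .647 -.061 .041 .815; python3 - <<'E'
import numpy as np
# tool-frame steps (x back towards hinge is +, z down +) for the knob arc, 5 deg each
th=np.radians(np.arange(0,61,5)); f=55*np.cos(th)+105*np.sin(th); d=105*np.cos(th)-55*np.sin(th)
for a,x,z in zip(np.arange(5,61,5),-np.diff(f),np.diff(d)):print(a,x.round(1),z.round(1))
E
```

```text
t 15.2 ee [ 0.6486 -0.0621  0.0416] [ 3.1374e+00 -1.1000e-03  8.1420e-01] F [ 8.5 -9.3 -2.2] w 0.0268 gf 19.99932736158371
turn now [ 0.0042 -0.0011 -0.0008] shift now-frame [-0.3 -1.9  0.6] shift in target frame [-0.3 -1.9  0.6]
5 -8.9 -5.2
10 -8.5 -6.0
15 -7.9 -6.7
20 -7.3 -7.3
25 -6.6 -7.9
30 -5.9 -8.5
35 -5.1 -9.0
40 -4.3 -9.4
45 -3.5 -9.7
50 -2.7 -10.0
55 -1.8 -10.2
60 -0.9 -10.3
```

The pinch is good at 26.8 mm. There's a 12 N side load, because the knob sits about 2 mm further along tool +y. I'll relieve that, then lift along the arc to about 30°.

>>> {"op": "carry_out", "data": {"plan": [[[0, 1, 0, 0, 0, 0, 15], [0, 1, 0, 0, 0, 0, 15], [0, 0, 0, 0, 0, 0, 15], [-4.4, 0, -2.6, 0, 0, 0, 15], [-4.5, 0, -2.6, 0, 0, 0, 15], [-4.2, 0, -3, 0, 0, 0, 15], [-4.3, 0, -3, 0, 0, 0, 15], [-4, 0, -3.3, 0, 0, 0, 15], [-3.9, 0, -3.4, 0, 0, 0, 15], [-3.6, 0, -3.6, 0, 0, 0, 15], [-3.7, 0, -3.7, 0, 0, 0, 15], [-3.3, 0, -3.9, 0, 0, 0, 15], [-3.3, 0, -4, 0, 0, 0, 15], [-3, 0, -4.2, 0, 0, 0, 15], [-2.9, 0, -4.3, 0, 0, 0, 15], [0, 0, 0, 0, 0, 0, 15], [0, 0, 0, 0, 0, 0, 15]]], "squeeze": 25}}

```text
time_s: 16.62
ee_pos: [0.6176, -0.095, 0.0825]
eef_rot: [-3.141, 0.0, 0.815]
force: [0.3, -1.4, -4.0]
grip_width: 0.0266
grip_force: 25.0
```

```bash
python3 go.py .647 -.061 .041 .815; python3 - <<'E'
from h import *
s=snap("side");t=snap("top")
a=cv2.resize(s[0][130:250,220:340],(400,400),interpolation=cv2.INTER_CUBIC)
b=cv2.resize(s[0][150:250,340:440],(400,400),interpolation=cv2.INTER_CUBIC)
cv2.imwrite("pics/crop8.png",np.hstack([a,b])[:,:,::-1])
E
```

```text
t 16.6167 ee [ 0.6176 -0.095   0.0825] [-3.1413e+00  4.0000e-04  8.1460e-01] F [ 0.3 -1.4 -4. ] w 0.0266 gf 24.999361038208008
turn now [-0.0003  0.0004 -0.0004] shift now-frame [45.  -1.9 41.5] shift in target frame [44.9 -1.9 41.5]
```

View pics/crop8.png

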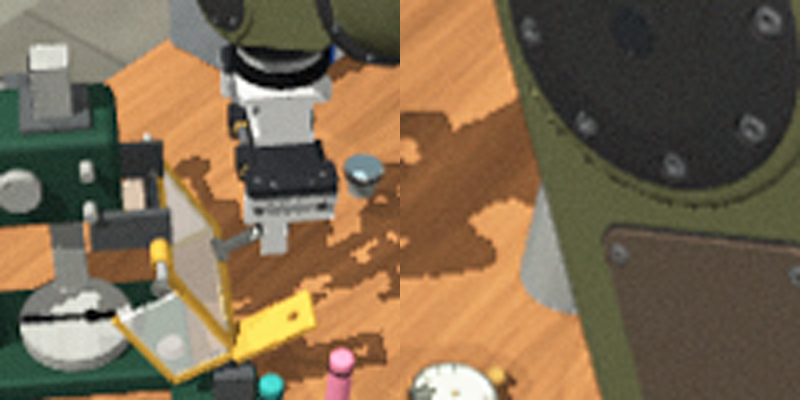

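The guard is swinging open with the knob held (wrist force about 4 N), and the pointer hasn't moved. I'll continue to 60°.

>>> {"op": "carry_out", "data": {"plan": [[[-2.6, 0, -4.5, 0, 0, 0, 15], [-2.5, 0, -4.5, 0, 0, 0, 15], [-2.2, 0, -4.7, 0, 0, 0, 15], [-2.1, 0, -4.7, 0, 0, 0, 15], [-1.8, 0, -4.8, 0, 0, 0, 15], [-1.7, 0, -4.9, 0, 0, 0, 15], [-1.4, 0, -5, 0, 0, 0, 15], [-1.3, 0, -5, 0, 0, 0, 15], [-0.9, 0, -5.1, 0, 0, 0, 15], [-0.9, 0, -5.1, 0, 0, 0, 15], [-0.5, 0, -5.1, 0, 0, 0, 15], [-0.4, 0, -5.2, 0, 0, 0, 15], [0, 0, 0, 0, 0, 0, 15], [0, 0, 0, 0, 0, 0, 15], [0, 0, 0, 0, 0, 0, 15], [0, 0, 0, 0, 0, 0, 15]]]}}

```text
time_s: 18.05
ee_pos: [0.6053, -0.1081, 0.1408]
eef_rot: [-3.141, 0.0, 0.815]
force: [-1.6, 1.9, -3.6]
grip_width: 0.0264
grip_force: 25.0
```

```bash
python3 go.py .577 -.138 .141 .815; python3 - <<'E'
from h import *
s=snap("side");t=snap("top")
a=cv2.resize(s[0][130:250,220:340],(400,400),interpolation=cv2.INTER_CUBIC)
b=cv2.resize(t[0][160:280,280:400],(400,400),interpolation=cv2.INTER_CUBIC)
cv2.imwrite("pics/crop9.png",np.hstack([a,b])[:,:,::-1])
# expected: hinge end / ear far corner pixel for 50,60,70 deg
yaw=.815;X=np.array([np.cos(yaw),np.sin(yaw),0]);Y=np.array([-X[1],X[0],0]);Z=np.array([0,0,1.])
K=np.array([.648,-.0625,.06]); h=K+.055*X+.105*Z+.035*Y
for d in(50,55,60,65,70):
    th=np.radians(d);f,dn=np.sin(th),np.cos(th)
    q=[proj(s,h+y*Y-.118*f*X-.118*dn*Z) for y in(.075,)]
    k=h-.035*Y-(.055*dn+.105*f)*X-(.105*dn-.055*f)*Z
    print(d,"lower +y corner crop px",((q[0]-[220,130])*400/120).round(),"knob",k.round(4),"TCP z",(k[2]-.019).round(4))
E
```

```text
t 18.05 ee [ 0.6053 -0.1081  0.1408] [-3.1413e+00  1.0000e-04  8.1490e-01] F [-1.6  1.9 -3.6] w 0.0264 gf 24.999407529830933
turn now [-0.0003  0.0001 -0.0001] shift now-frame [-41.2  -0.   -0.1] shift in target frame [-41.2  -0.   -0.2]
50 lower +y corner crop px [277. 328.] knob [ 0.6063 -0.1067  0.1396] TCP z 0.1206
55 lower +y corner crop px [285. 321.] knob [ 0.6051 -0.108   0.1498] TCP z 0.1308
60 lower +y corner crop px [293. 313.] knob [ 0.6045 -0.1087  0.1601] TCP z 0.1411
65 lower +y corner crop px [300. 304.] knob [ 0.6045 -0.1086  0.1705] TCP z 0.1515
70 lower +y corner crop px [305. 296.] knob [ 0.6051 -0.108   0.1808] TCP z 0.1618
```

View pics/crop9.png

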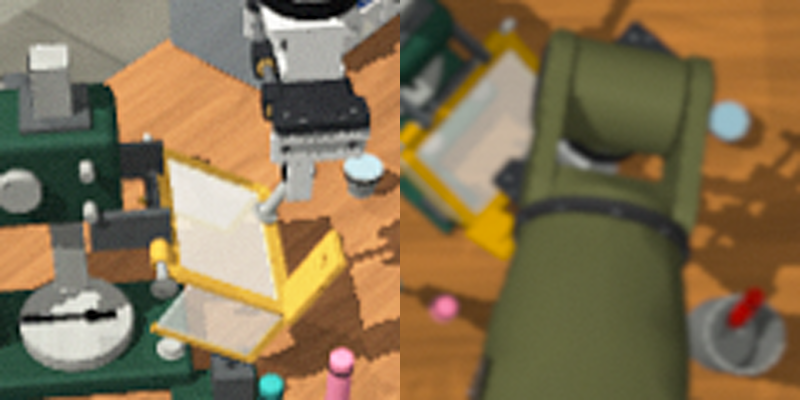

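The guard is near 60° and held, and the pin stands in the cup (right crop, 745,310). The panel's lower corner, by eye (287,322), lies between my 55° and 60° predictions, so I'll check for a bias using the earlier pictures.

```bash
python3 - <<'E'
from h import *
s=snap("side")
yaw=.815;X=np.array([np.cos(yaw),np.sin(yaw),0]);Y=np.array([-X[1],X[0],0]);Z=np.array([0,0,1.])
K=np.array([.648,-.0625,.06]); h=K+.055*X+.105*Z+.035*Y
for d in(0,28,30,60):
    th=np.radians(d);f,dn=np.sin(th),np.cos(th)
    print(d,proj(s,h+.075*Y-.118*f*X-.118*dn*Z).round(1))
print("seen: closed",(240+178/6,150+550/6),"30:",(220+232*.3,130+350*.3),"60:",(220+287*.3,130+322*.3))
# yellow ear slope at present
H,S,V=cv2.split(cv2.cvtColor(s[0],cv2.COLOR_RGB2HSV)); m=((H>20)&(H<33)&(S>130)&(V>90)).astype(np.uint8)
m[:200]=0;m[:,:305]=0;m[:,330:]=0
ys,xs=np.nonzero(m);print("ear centroid",xs.mean(),ys.mean())
for d in(50,55,60,65,70): # ear hole centre: at closed 53 mm above worktop, 55 front, +65
    th=np.radians(d);f,dn=np.sin(th),np.cos(th); print(d,proj(s,h+.065*Y-(.112*f+.055*dn)*X-(.112*dn-.055*f)*Z).round(1))
E
```

```text
0 [269.1 241.5]
28 [289.7 236.6]
30 [291. 236.]
60 [307.9 223.8]
seen: closed (269.6666666666667, 241.66666666666669) 30: (289.6, 235.0) 60: (306.1, 226.6)
ear centroid 312.7582938388626 212.2132701421801
50 [315.2 212.7]
55 [316.3 209.7]
60 [317.  206.7]
65 [317.4 203.6]
70 [317.4 200.5]
```

Both the corner and the ear hole (316.9,209.5) read about 55–56°, while the tool's travel reads about 60°. The ball probably slipped a few mm in the pads. Raising it 7 mm puts it safely inside the band on either reading.

>>> {"op": "carry_out", "data": {"plan": [[[0, 0, -1.5, 0, 0, 0, 15], [0, 0, -2, 0, 0, 0, 15], [0, 0, -2, 0, 0, 0, 15], [0, 0, -1.5, 0, 0, 0, 15], [0, 0, 0, 0, 0, 0, 15], [0, 0, 0, 0, 0, 0, 15], [0, 0, 0, 0, 0, 0, 15], [0, 0, 0, 0, 0, 0, 15], [0, 0, 0, 0, 0, 0, 15], [0, 0, 0, 0, 0, 0, 15]]]}}

```text
time_s: 19.03
ee_pos: [0.6052, -0.1081, 0.1481]
eef_rot: [-3.141, 0.0, 0.815]
force: [-2.7, 1.8, -3.9]
grip_width: 0.0267
grip_force: 25.0
```

```bash
python3 go.py .6053 -.1081 .148 .815; python3 - <<'E'
from h import *
s=snap("side");t=snap("top")
a=cv2.resize(s[0][180:240,270:330],(600,600),interpolation=cv2.INTER_CUBIC)
cv2.imwrite("pics/crop10.png",a[:,:,::-1])
yaw=.815;X=np.array([np.cos(yaw),np.sin(yaw),0]);Y=np.array([-X[1],X[0],0]);Z=np.array([0,0,1.])
K=np.array([.648,-.0625,.06]); h=K+.055*X+.105*Z+.035*Y
for d in(54,57,60,63,66):
    th=np.radians(d);f,dn=np.sin(th),np.cos(th)
    g=lambda y,a,o:((proj(s,h+y*Y-(a*f+o*dn)*X-(a*dn-o*f)*Z)-[270,180]+.5)*10).round()
    print(d,"hole",g(.065,.109,.055),"corner",g(.075,.118,0),"hinge end",g(.075,0,0))
E
```

```text
t 19.0333 ee [ 0.6052 -0.1081  0.1481] [-3.1414e+00  2.0000e-04  8.1480e-01] F [-2.7  1.8 -3.9] w 0.0267 gf 24.999271631240845
turn now [-0.0002  0.0002 -0.0002] shift now-frame [0.1 0.  0.1] shift in target frame [0.1 0.  0.1]
54 hole [457. 304.] corner [356. 472.] hinge end [-15. 315.]
57 hole [462. 286.] corner [370. 458.] hinge end [-15. 315.]
60 hole [466. 268.] corner [384. 443.] hinge end [-15. 315.]
63 hole [468. 250.] corner [396. 428.] hinge end [-15. 315.]
66 hole [469. 232.] corner [407. 413.] hinge end [-15. 315.]
```

View pics/crop10.png

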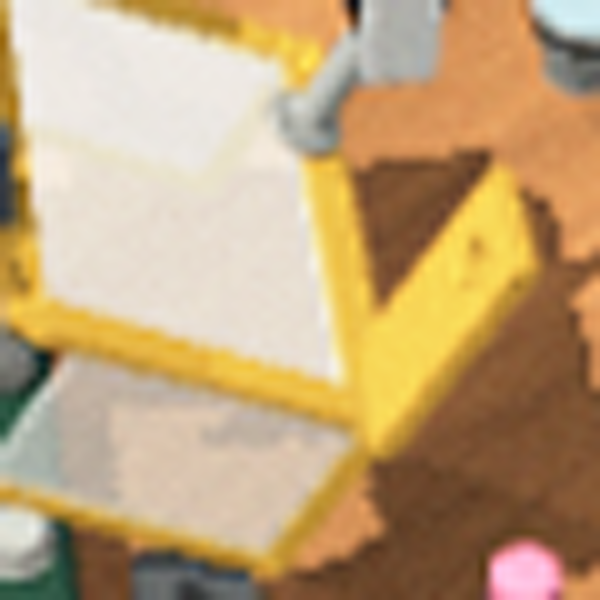

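The ear hole at (475,258) reads about 61° and the panel corner at (372,450) about 59°, so the guard is at 60° and held steady. Handing in.

```bash
python3 -c "
from h import *
print(ctrl.hand_in())"
```

```text
the job is handed in; nothing more can be done
None
```

I handed the job in at about 19 s: the pin stands tip down in the steel cup, and the arm is holding the guard at about 60° (59–61° read from the side camera, 63° from the arm's travel). I saw no sign of the lever, the pointer or anything else on the bench moving, and no verdict came back.

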